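# Clamp the sharpening stone in its holder

## Robot

A 7-joint arm with a two-finger parallel gripper is mounted at the origin on the work surface. World frame = base frame: x ahead of the robot, y to its left, z up, the work surface at z = 0. Lengths are in m, angles in rad, forces in N, time in s.
With the tool pointing down it reaches from about 0.35 to 0.9 m from the base axis. Payload 7.2 kg.
Tool frame: the origin (TCP) lies where the fingers leave the gripper's body, on its centre line; the fingertips stand 80 mm ahead of it and the grasp point (between the pads) lies arm.tcp_to_grasp ahead of it (arm.tcp_to_grasp is the distance from the TCP to the grasp point, in m); z points along the fingers, y is the line along which they close (so a half turn about z gives the same grasp; the last joint's range is limited). The gripper opens to 88 mm and grips with 3 to 60 N. Pads are 20 mm wide; open, the fingers measure 115 mm over their backs; the gripper's body (75 mm by 178 mm) begins 61 mm behind the grasp point.
Start: joints at [-1.228, 0.411, -0.013, 1.596, 0.006, 1.134, -0.082], TCP at [0.25, 0.573, 0.303] pointing down, gripper open.
Joint ranges: [-2.95, 2.95], [-0.29, 1.99], [-1.47, 1.44], [0.14, 2.54], [-1.03, 4.17], [0.13, 1.85], [-2.86, 2.86]. Speed limits (rad/s): [2.39, 2.39, 3.01, 3.01, 3.14, 3.14, 3.14].

## Interface

Orientations are given as a rotation vector (axis times angle).
In Python, from cell import telemetry, optics, arm gives the robot as it stands.
- The arm moves only by the shell command python3 -m pendant 'ROWS' [FORCE]. ROWS is JSON, a list of rows, each a list of 5 numbers: the shift along the tool's x, y, z normalised to -1 to 1, where 1 is 0.25 m, then the turn about the tool's z normalised to -1 to 1, where 1 is pi/2 rad, then the closure, from -1 (fully open) to 1 (shut). A call has 1 to 8 rows; each row is the pose to reach, as a shift and turn from the pose commanded when the call began, along the tool's axes at that moment; what a row does not reach only later rows make up. A row lasts 1/8 s, in which the tool goes at most 62.5 mm and 10.7 degrees, less where a joint would pass 70% of its speed; a pose out of reach is approached as far as the arm can. A call with a number of a shift or a turn outside -1 to 1 is refused whole. A call with a gripper value outside its range is refused whole. The fingers move at their own pace and stop on an object; FORCE is the grip in N (left out, the last holds). Time passes only in rows, so rows that repeat a pose let the fingers close. It gives the time, the measured TCP pose, the force, the opening and the grip force at its end, in the units of the state.
- telemetry.observe(): the state, without advancing time (a new reading comes with each control period).
- optics.read_camera(name): name is "scene" or "top" or "wrist"; returns the picture (480x640x3 uint8, red, green, blue); there is no depth.
- optics.camera_info(name): a dict with "K" (3x3 intrinsics, pixels), "rvec" (rotation vector, rad) and "tvec" (3), from world to camera coordinates, as OpenCV has them. Camera axes: x right, y down, z forward; pixel columns grow to the right and rows downward; lengths in m; the calibration is good to about 2 mm. A picture is of the moment at which its call begins: read the wrist's pose just before it. camera_info takes no time and is no camera call; for the wrist camera it gives the pose at the moment of the call.
- arm.close_job(): hands the job in; it is judged then, once.
The state is a dict: "time_s": time; "joints": joint angles; "dq": joint speeds; "joint_efforts": joint torques, N m; "tcp_pos": TCP position; "tcp_rot": TCP orientation; "ft_force": force on the tool from outside, world axes, zero at the start; "wrist_torque": the same for the moment, N m; "grip_width": opening from 0.0 (shut) to 1.0 (fully open); "finger_force": force on a finger pad.
Only numpy, scipy, OpenCV 4.12 (cv2) and the standard library are available. Lean on these libraries where they do the work, as an engineer would, in place of code of your own. Each camera call takes 0.05 s, during which the arm holds its last target. There are 200 camera calls.

## Task

Get the sharpening stone ready for the kitchen knife: slide the stone along the holder's wooden base until it lies flat and square with its long side fully home against the back fence, between the steel stop and the steel jaw. Then turn the crank clockwise so that the jaw pushes the stone up against the stop and clamps it tight, and let go. Leave the mug, the glass bowl and the knife where they are.

Things in the scene. Friction and masses are not known exactly. Their poses are not given: they have to be found in the camera images.
- holder: Stone holder fixed to the counter: light wooden base 220 (x) x 380 (y) x 14 mm. Origin: centre of its underside, on the counter. x points from the open front apron to the low wooden back fence, y from the steel stop to the gear box. Bed at z = 14 mm; fence, stop and jaw rise to z = 32 mm. Gear box 70 x 60 mm centred at x = 60, y = 140, top z = 80 mm.
- fence (a point): Middle of the back fence's inner face, at bed height; holder x = 90, y = -55 mm. The face runs along the holder's y for 225 mm; axes parallel to the holder's.
- stop (a point): Centre of the fixed steel stop's clamping face, at bed height; holder x = 60, y = -155 mm. The face looks along the holder's +y and is 54 mm wide in x (holder x 33 to 87 mm). Axes parallel to the holder's.
- jaw: The moving steel jaw, 54 (x) x 24 (y) x 18 mm, on the gear-box side of the pocket. Origin: centre of its clamping face, at bed height; the face looks along the holder's -y to the stop, at holder x = 60 mm and y = 45 mm when wide open. It slides in -y only, driven by the crank: 8 mm per radian. Axes parallel to the holder's.
- crank (a joint): Angle of the crank on top of the gear box, about a vertical axis. 0 = jaw wide open, arm pointing to the holder's -x; grows clockwise seen from above (arm to +y at pi/2), which closes the jaw; 2 pi = 50 mm of jaw travel; limit 10.6. It stays where it is left.
- crank_axis (a point): The crank's axis of rotation at the gear box's top, 86 mm above the counter; holder x = 60, y = 140 mm.
- knob_mid (a point): Middle of the crank's upright wooden handle: 22 mm diameter, 50 mm tall, turning freely on its own pin, 60 mm from the crank's axis. The middle is 121.5 mm above the counter; the handle's foot (top of the 18 mm wide steel arm) 96 mm, its top 146.5 mm.
- stone: The sharpening stone, a plain grey slab 60 (x) x 140 (y) x 25 mm, about 0.45 kg, loose, lying askew on the front of the holder's base. Origin: centre of its underside. Fully home its centre is 30 mm in front of the fence face; clamped, 70 mm from the stop face.
- mug: Bystander: green mug, 82 mm across, 90 mm tall, to the left of the work; origin at its underside. Leave alone.
- bowl: Bystander: glass bowl, 140 mm across, 60 mm tall, left of the work; origin at its underside. Leave alone.
- knife: Bystander: kitchen knife about 300 mm long, black handle, lying to the right of the work; origin at its underside near the middle. Leave alone.
Not all that is in view belongs to the job. Several things have the shape of the stone; the one meant has the colours described above.

How it is judged:
By the outcome, as a careful person would: the job done as asked, in the order asked, and still so for the second after the job is handed in, with the robot touching nothing.
It also fails if it takes over 72 s, if anything falls off the work surface, if the arm or the gripper's body presses on something with over 40 N, if the wrist force passes 120 N, or if a joint passes its speed limit or range.

## Working session

There is one attempt and no reset: what is moved stays moved. The work goes in short steps, Python scripts to look and compute and a shell command to move; the robot and the scene stay as the last step left them, time stands still between calls to the robot, and variables do not carry over. Pictures are saved under pics/ and viewed, at most 10 in all, crops included, and the job is handed in when it is done.

```bash
mkdir -p pics; ls
python3 - <<'E'
from cell import telemetry, optics, arm
import cv2,numpy as np
s=telemetry.observe(); print(s, arm.tcp_to_grasp)
for n in("top","scene"):
    im=optics.read_camera(n); cv2.imwrite(f"pics/{n}0.png",im[:,:,::-1]); i=optics.camera_info(n); print(n,{k:np.round(v,4).tolist() for k,v in i.items()})
E
```

```text
pics
{'time_s': 0.0, 'joints': array([-1.22817991,  0.41190589, -0.01273084,  1.59699276,  0.00560401,
        1.13431686, -0.08219176]), 'dq': array([-2.79033975e-05, -1.04240793e-03,  1.56385917e-03,  1.24472188e-04,
        5.92119410e-04,  1.62350596e-03, -3.14245998e-04]), 'joint_efforts': array([-8.79823097e-05, -5.87945437e+01,  6.41889442e-01, -2.91085750e+01,
       -5.36532782e-02,  1.81080576e-02,  1.53245896e-04]), 'tcp_pos': array([0.24947481, 0.57265613, 0.30182615]), 'tcp_rot': array([-6.40656894e-01, -3.07535284e+00,  2.46961495e-03]), 'ft_force': array([ 0.66965534, -0.680632  , -1.46682955]), 'wrist_torque': array([ 0.0622469 , -0.04315901, -0.02370943]), 'finger_force': 0.0, 'grip_width': 0.996799966184565} 0.0613
top {'K': [[437.8487, 0.0, 320.1654], [0.0, 437.8487, 241.063], [0.0, 0.0, 1.0]], 'rvec': [2.148, -2.1194, 0.2123], 'tvec': [-0.04, 0.6235, 1.0041]}
scene {'K': [[588.3958, 0.0, 320.1227], [0.0, 588.3958, 246.083], [0.0, 0.0, 1.0]], 'rvec': [2.0636, 0.6047, -0.3382], 'tvec': [-0.5003, -0.1025, 1.9457]}
```

View pics/top0.png

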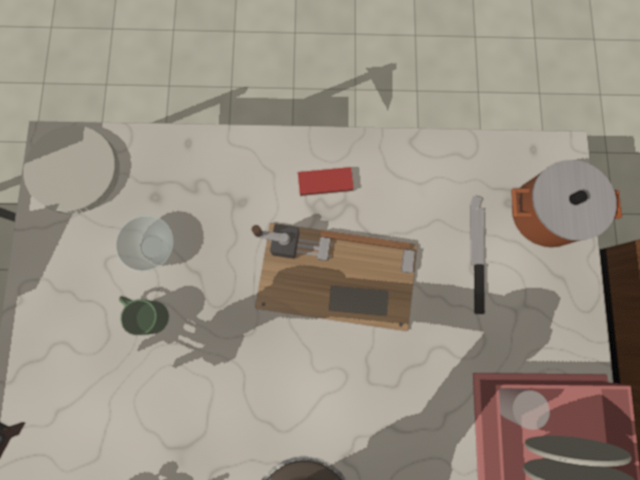

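View pics/scene0.png

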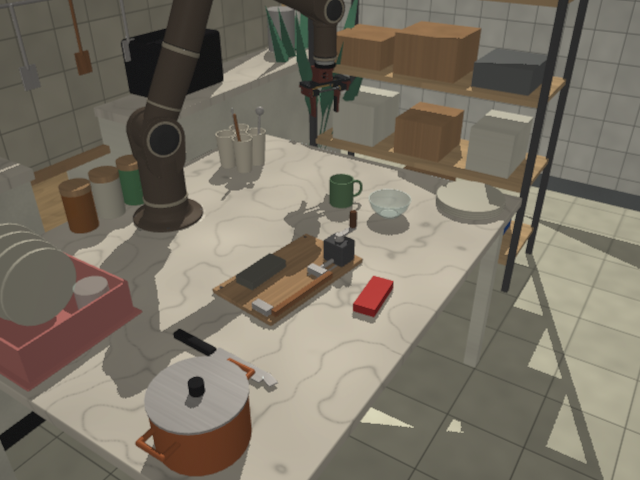

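The top view shows the dark grey slab on the front of the holder at (359,301), the red block at (326,181), the gear box at (285,240) with its knob at (257,231), the jaw at (324,248), the stop at (408,260) and the knife at (478,260). 
Stone lookalikes: grey slab (359,301), red slab (326,181), and the shelf boxes in the scene view (e.g. 512,70). By colour and place I choose the grey slab on the holder's base, and check it in a crop.

```bash
cat > h.py <<'E'
import cv2,numpy as np
from cell import telemetry, optics, arm
from scipy.spatial.transform import Rotation as R
def cast(info,uv,z):
    K,rv,t=np.array(info["K"]),np.array(info["rvec"]),np.array(info["tvec"])
    M=R.from_rotvec(rv.ravel()).as_matrix(); c=-M.T@t.ravel()
    uv=np.atleast_2d(uv).astype(float); d=np.c_[uv,np.ones(len(uv))]@np.linalg.inv(K).T@M
    return c+d*((z-c[2])/d[:,2])[:,None]
E
python3 - <<'E'
from h import *
im=cv2.imread("pics/top0.png"); x0,y0=240,200
c=cv2.resize(im[y0:y0+140,x0:x0+190],None,fx=4.2,fy=4.2,interpolation=cv2.INTER_CUBIC); cv2.imwrite("pics/crop0.png",c)
hsv=cv2.cvtColor(im,cv2.COLOR_BGR2HSV)
for p in [(359,301),(340,310),(300,290),(350,265),(408,260),(324,248),(257,231),(250,300),(359,280)]: print(p,hsv[p[1],p[0]])
E
```

```text
(359, 301) [19 37 76]
(340, 310) [17 45 80]
(300, 290) [ 15 100 115]
(350, 265) [ 16 100 146]
(408, 260) [ 15  17 148]
(324, 248) [ 13  16 148]
(257, 231) [11 92 91]
(250, 300) [ 18  31 122]
(359, 280) [ 15 100 105]
```

View pics/crop0.png

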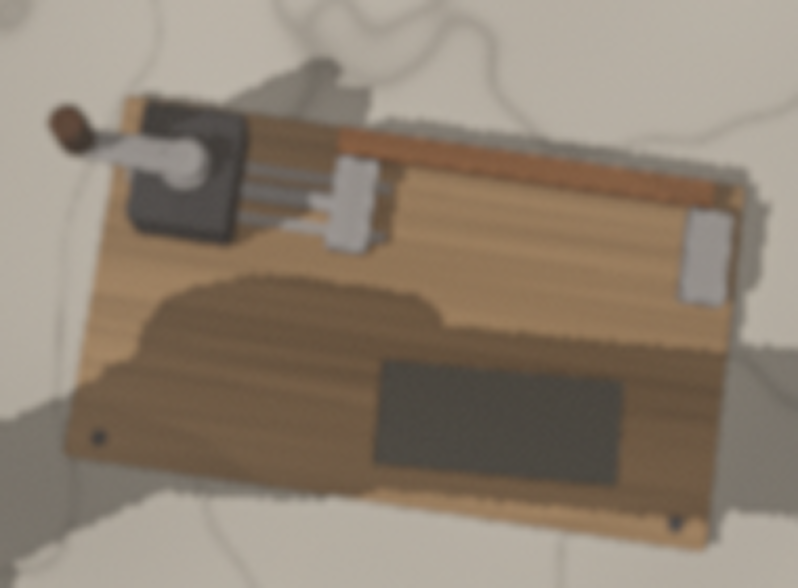

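The crop confirms the plain grey slab at crop (498,422), i.e. px (358,300); the base's front corners are at crop (65,455) and (705,547), and the crank points roughly to +y.

```bash
cat > m.py <<'E'
from h import *
def rect(m,roi):
    k=np.zeros_like(m); x0,y0,x1,y1=roi; k[y0:y1,x0:x1]=m[y0:y1,x0:x1]
    cs,_=cv2.findContours(k,cv2.RETR_EXTERNAL,cv2.CHAIN_APPROX_NONE); c=max(cs,key=cv2.contourArea)
    return c
def order(p): # pixel corners -> TL,TR,BR,BL
    p=np.array(p).reshape(-1,2); s=p.sum(1); d=p[:,0]-p[:,1]
    return p[[s.argmin(),d.argmax(),s.argmax(),d.argmin()]]
def stone(im,info):
    hsv=cv2.cvtColor(im,cv2.COLOR_BGR2HSV)
    m=((hsv[...,1]<70)&(hsv[...,2]<100)).astype(np.uint8); m=cv2.morphologyEx(m,cv2.MORPH_OPEN,np.ones((3,3)))
    c=rect(m,(295,255,412,328)).reshape(-1,2)
    P=cast(info,c,0.039)[:,:2]*1000
    return cv2.minAreaRect(P.astype(np.float32)), c
E
python3 - <<'E'
from m import *
im=cv2.imread("pics/top0.png"); info=optics.camera_info("top"); hsv=cv2.cvtColor(im,cv2.COLOR_BGR2HSV)
print("stone",stone(im,info)[0])
m=((hsv[...,1]>70)&(hsv[...,2]>70)).astype(np.uint8)
c=rect(m,(250,215,425,335)).reshape(-1,2); P=(cast(info,c,0.014)[:,:2]*1000).astype(np.float32)
# front, right, left edges by line fits in world
r=cv2.minAreaRect(P); print("holder",r)
a=np.deg2rad(r[2]); a=(a+np.pi/4)%(np.pi/2)-np.pi/4
for it in range(3):
    ex=np.array([np.cos(a),np.sin(a)]); ey=np.array([-ex[1],ex[0]])
    X=P@ex; Y=P@ey; f=[]
    bins=np.arange(Y.min()+30,Y.max()-30,6)
    xs=[X[(Y>=b)&(Y<b+6)].min() for b in bins]; k=np.polyfit(bins+3,xs,1); a-=np.arctan(k[0])
ex=np.array([np.cos(a),np.sin(a)]); ey=np.array([-ex[1],ex[0]]); X=P@ex; Y=P@ey; front=np.median(xs)
bx=np.arange(front+20,front+120,6); lo=[Y[(X>=b)&(X<b+6)].min() for b in bx]; hi=[Y[(X>=b)&(X<b+6)].max() for b in bx]
print("yaw",np.rad2deg(a),"front",front,"y",np.median(lo),np.median(hi),np.median(hi)-np.median(lo))
o=(front+110)*ex+(np.median(lo)+np.median(hi))/2*ey; print("origin",o)
def toH(w): d=np.asarray(w)[:,:2]*1000-o; return np.c_[d@ex,d@ey].round(1)
cc=lambda x,y:(240+x/4.2,200+y/4.2)
print("knob top z.146",toH(cast(info,[cc(65,120)],.1465)),"mid",toH(cast(info,[cc(70,128)],.1215)))
print("axis",toH(cast(info,[cc(185,162)],.092)))
print("stop face",toH(cast(info,[cc(683,210),cc(679,300)],.032)),"jaw face",toH(cast(info,[cc(378,160),cc(369,250)],.032)))
print("fence inner", toH(cast(info,[cc(345,155),cc(710,203)],.032)))
st=stone(im,info)[0]; b=cv2.boxPoints(st); print("stone H",toH([[st[0][0]/1000,st[0][1]/1000]]), toH(b/1000).tolist())
E
```

```text
stone ((483.9726257324219, -125.74420928955078), (138.86114501953125, 59.40657043457031), 85.57391357421875)
holder ((546.4305419921875, -76.03224182128906), (377.5248107910156, 218.28614807128906), 82.25923919677734)
yaw -7.778155119862209 front 443.43771077338636 y -188.15843213382135 186.26731362206502 374.4257457558864
origin [548.21784386 -75.83791571]
knob top z.146 [[ 59.  199.5]] mid [[ 59.8 200.1]]
axis [[ 55.9 138.2]]
stop face [[  82.2 -151.3]
 [  28.8 -155. ]] jaw face [[84.9 31.2]
 [30.9 28.8]]
fence inner [[  84.9   51. ]
 [  88.8 -166.7]]
stone H [[-56.9 -58.1]] [[-82.5, -129.2], [-23.2, -125.7], [-31.3, 12.9], [-90.6, 9.4]]
```

Holder: origin about (548,-76) mm, yaw -7.7°. The crank is at about pi/2 and the jaw face at y≈30. The stone centre is at holder (-57,-58), 3.3° askew. Plan: push it +x with both open fingers on the front long face, which also squares it, then grip the knob and circle.

```bash
cat > go.py <<'E'
# usage: go.py hx hy tcpz(mm) -> shift from the present pose in tool units
import sys; from h import *
O=np.array([.548,-.0758]); A=np.deg2rad(-7.7); HR=np.array([[np.cos(A),-np.sin(A)],[np.sin(A),np.cos(A)]])
s=telemetry.observe(); M=R.from_rotvec(s["tcp_rot"]).as_matrix(); p=s["tcp_pos"]
print("t",round(s["time_s"],2),"now H",(HR.T@(p[:2]-O)*1000).round(1),"z",round(p[2]*1000,1),"tooly-yaw err deg",np.rad2deg(np.arctan2(M[1,1],M[0,1])-A-np.pi/2).round(2),"F",(HR.T@s["ft_force"][:2]).round(1),s["ft_force"][2].round(1))
if len(sys.argv)>3:
    h=np.array([float(v)/1000 for v in sys.argv[1:3]]); t=np.r_[O+HR@h,float(sys.argv[3])/1000]
    print("shift",(M.T@(t-p)/.25).round(3),"world",t.round(3))
E
python3 go.py -118 -60 300
```

```text
t 0.1 now H [-382.7  602.6] z 301.9 tooly-yaw err deg -15.83 F [-0.4 -0.5] 0.2
shift [-1.742 -2.261  0.011] world [ 0.423 -0.119  0.3  ]
```

```bash
python3 -m pendant '[[-0.15,-0.18,0,-0.09,-1],[-0.3,-0.36,0,-0.176,-1],[-0.45,-0.54,0,-0.176,-1],[-0.58,-0.754,0,-0.176,-1],[-0.58,-0.754,0,-0.176,-1]]'; python3 go.py -118 -60 300
```

```text
time_s: 0.72
tcp_pos: [0.3083, 0.3379, 0.3026]
tcp_rot: [0.22, 3.134, -0.002]
ft_force: [0.1, 1.2, -0.2]
grip_width: 0.998
finger_force: 0.0
t 0.72 now H [-293.   377.9] z 302.6 tooly-yaw err deg -0.33 F [-0.   1.2] -0.2
shift [-0.71  -1.747  0.013] world [ 0.423 -0.119  0.3  ]
```

```bash
python3 -m pendant '[[-0.09,-0.22,0,0,-1],[-0.18,-0.44,0,0,-1],[-0.27,-0.66,0,0,-1],[-0.36,-0.88,0,0,-1],[-0.36,-0.88,0,0,-1]]' >/dev/null; python3 go.py -118 -60 300
```

```text
t 1.35 now H [-203.3  159.5] z 302.8 tooly-yaw err deg -0.31 F [-0.1  0.2] 0.0
shift [-0.346 -0.876  0.012] world [ 0.423 -0.119  0.3  ]
```

```bash
python3 -m pendant '[[-0.09,-0.22,0,-0.003,-1],[-0.18,-0.44,0,-0.003,-1],[-0.27,-0.66,0.1,-0.003,-1],[-0.346,-0.876,0.3,-0.003,-1],[-0.346,-0.876,0.5,-0.003,-1],[-0.346,-0.876,0.5,-0.003,-1],[-0.346,-0.876,0.5,-0.003,-1]]' >/dev/null; python3 go.py -118 -60 103
```

```text
t 2.23 now H [-117.3  -55.7] z 178.7 tooly-yaw err deg 0.36 F [ 0.9 -0.3] -0.4
shift [ 0.003 -0.017  0.303] world [ 0.423 -0.119  0.103]
```

```bash
python3 -m pendant '[[0,-0.01,0.1,0,-1],[0.003,-0.017,0.2,0,-1],[0.003,-0.017,0.27,0,-1],[0.003,-0.017,0.303,0,-1],[0.003,-0.017,0.303,0,-1],[0.003,-0.017,0.303,0,-1]]' >/dev/null; python3 go.py 17 -60 103
python3 - <<'E'
from h import *
im=optics.read_camera("wrist"); cv2.imwrite("pics/w1.png",im[:,:,::-1])
im=optics.read_camera("scene"); cv2.imwrite("pics/s1.png",cv2.resize(im[190:350,190:400,::-1],None,fx=3.5,fy=3.5))
E
```

```text
t 2.98 now H [-118.   -60.8] z 103.1 tooly-yaw err deg 0.31 F [ 0.1 -1.4] 0.2
shift [-0.54   0.     0.001] world [ 0.557 -0.138  0.103]
```

View pics/w1.png

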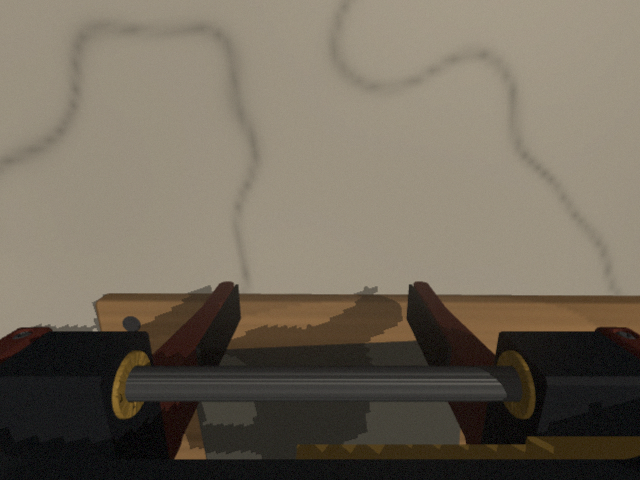

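The wrist picture shows both open fingers (tips at px (225,290) and (420,290)) just in front of the base's front edge, which is level, so the tool is square. The stone lies behind them, spanning both. Push now.

```bash
python3 -m pendant '[[-0.05,0,0,0,-1],[-0.1,0,0,0,-1],[-0.15,0,0,0,-1],[-0.2,0,0,0,-1],[-0.25,0,0,0,-1],[-0.3,0,0,0,-1],[-0.35,0,0,0,-1],[-0.4,0,0,0,-1]]' ; python3 go.py 17 -60 103
python3 -m pendant '[[-0.02,0,0,0,-1],[-0.04,0,0,0,-1],[-0.06,0,0,0,-1],[-0.08,0,0,0,-1],[-0.1,0,0,0,-1]]' | grep force; python3 go.py 20 -60 103
python3 - <<'E'
from m import *
im=optics.read_camera("top"); cv2.imwrite("pics/t2.png",cv2.resize(im[205:345,240:430,::-1],None,fx=4,fy=4,interpolation=cv2.INTER_CUBIC))
E
```

```text
time_s: 4.08
tcp_pos: [0.5199, -0.1334, 0.1013]
tcp_rot: [-0.204, -3.13, -0.002]
ft_force: [-9.3, 2.0, 8.5]
grip_width: 1.001
finger_force: 4.6
t 4.08 now H [-20.2 -60.8] z 101.3 tooly-yaw err deg 0.25 F [-9.4  0.7] 8.5
shift [-0.149  0.003 -0.008] world [ 0.557 -0.138  0.103]
ft_force: [-2.3, 0.9, -2.1]
finger_force: 1.2
t 4.7 now H [  6.5 -60.5] z 101.5 tooly-yaw err deg 0.28 F [-2.4  0.6] -2.1
shift [-0.054  0.002 -0.006] world [ 0.56  -0.138  0.103]
```

View pics/t2.png

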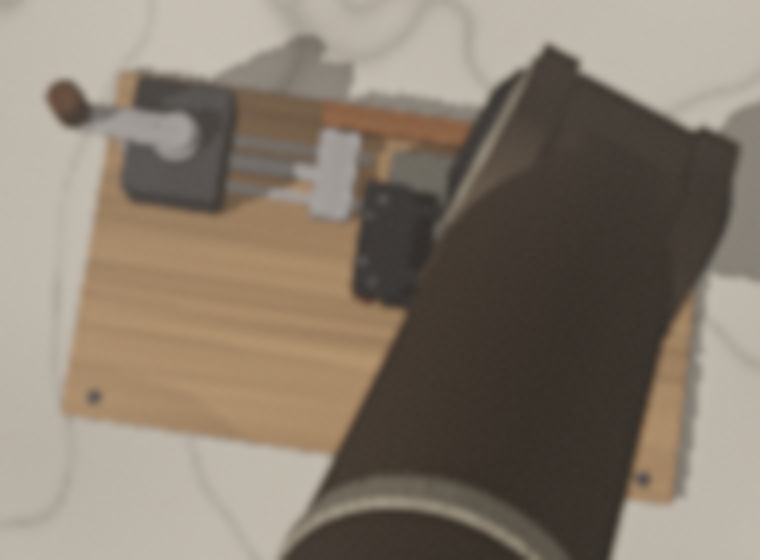

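The stone's left end, at crop (415,170), is already near the fence and clear of the jaw at (335,175). I'll press it home and watch the force.

```bash
for i in 1; do python3 -m pendant '[[-0.015,0,0,0,-1],[-0.03,0,0,0,-1],[-0.04,0,0,0,-1],[-0.05,0,0,0,-1],[-0.056,0,0,0,-1],[-0.056,0,0,0,-1]]' >/dev/null; done; python3 go.py
python3 -m pendant '[[-0.006,0,0,0,-1],[-0.012,0,0,0,-1],[-0.012,0,0,0,-1]]' >/dev/null;  python3 go.py
python3 -m pendant '[[-0.006,0,0,0,-1],[-0.012,0,0,0,-1],[-0.012,0,0,0,-1]]' >/dev/null;  python3 go.py
```

```text
t 5.5 now H [ 16.4 -60.6] z 101.7 tooly-yaw err deg 0.24 F [-18.5   0.9] 15.1
t 5.88 now H [ 16.9 -60.7] z 101.5 tooly-yaw err deg 0.2 F [-26.5   1.8] 22.2
t 6.25 now H [ 17.4 -60.7] z 101.2 tooly-yaw err deg 0.17 F [-34.5   1.8] 29.9
```

Firm contact (34 N). I'll back off, lift and look.

```bash
python3 -m pendant '[[0.08,0,0,0,-1],[0.14,0,0,0,-1],[0.14,0,-0.2,0,-1],[0.14,0,-0.4,0,-1],[0.14,0.2,-0.6,0,-1],[0.14,0.45,-0.6,0,-1],[0.14,0.7,-0.6,0,-1],[0.14,0.7,-0.6,0,-1]]' >/dev/null;  python3 go.py
python3 -m pendant '[[0,0.25,0,0,-1],[0,0.5,0,0,-1],[0,0.5,0,0,-1]]' >/dev/null;  python3 go.py 60 200 250
python3 - <<'E'
from m import *
im=optics.read_camera("top"); cv2.imwrite("pics/top3.png",im[:,:,::-1]); cv2.imwrite("pics/t3.png",cv2.resize(im[205:345,240:430,::-1],None,fx=4,fy=4,interpolation=cv2.INTER_CUBIC))
E
```

```text
t 7.25 now H [ -9.6 120.4] z 252.3 tooly-yaw err deg 0.74 F [-0.8 -0.8] -0.6
t 7.62 now H [-10.8 244.8] z 251.6 tooly-yaw err deg 0.71 F [-0.5 -1.3] 0.0
shift [-0.281 -0.183  0.006] world [0.634 0.114 0.25 ]
```

View pics/t3.png

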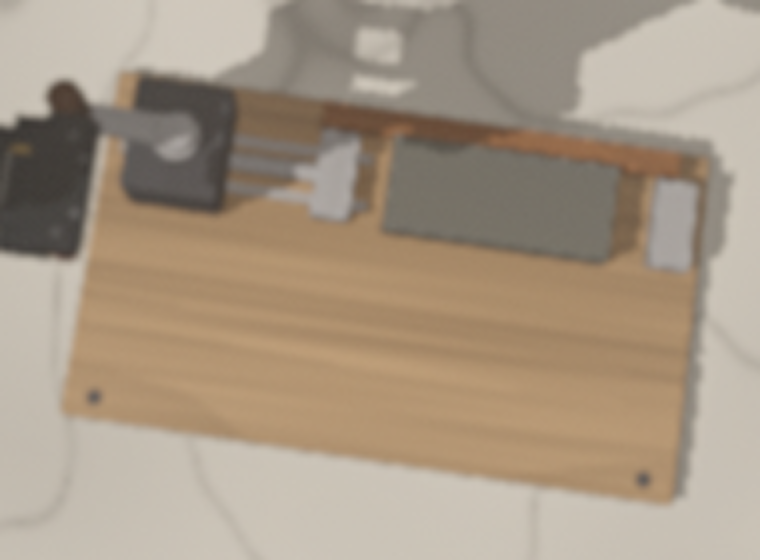

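The stone lies square along the fence (crop (500,200)), with clear gaps to the jaw (340,175) and the stop (672,225). I'll measure its squareness and the knob.

Run:
```python
from m import *
import sys; sys.argv=['x']
from go import O,HR
im=cv2.imread("pics/top3.png"); info=optics.camera_info("top"); g=lambda x,y:(240+x/4,205+y/4)
H=lambda px,z:((cast(info,[g(*p) for p in px],z)[:,:2]-O)@HR*1000).round(1).tolist()
hsv=cv2.cvtColor(im,cv2.COLOR_BGR2HSV); m=((hsv[...,1]<65)&(hsv[...,2]<132)).astype(np.uint8); m=cv2.morphologyEx(m,cv2.MORPH_OPEN,np.ones((5,5)))
c=rect(m,(333,235,397,275)).reshape(-1,2); P=((cast(info,c,.039)[:,:2]-O)@HR*1000).astype(np.float32); r=cv2.minAreaRect(P); print(r)
X,Y=P[:,0],P[:,1]; b=np.arange(Y.min()+8,Y.max()-12,5)
for f in(np.min,np.max): print(np.polyfit(b+2.5,[f(X[(Y>=q)&(Y<q+5)]) for q in b],1))
print("front base",H([(65,410),(672,500)],.014),"fence top back",H([(330,102),(705,153)],.032),"knob top",H([(64,96)],.1465),"stop",H([(650,181),(646,268)],.032),"jaw",H([(362,140),(353,218)],.032))
```

```text
t 7.67 now H [-10.3 241.2] z 251.7 tooly-yaw err deg 0.49 F [-0.4 -1.2] -0.3
((56.48834991455078, -59.470970153808594), (60.75830841064453, 139.5054931640625), 0.07896681129932404)
[-5.52287259e-03  2.67145488e+01]
[-5.06722027e-03  8.53784229e+01]
front base [[-109.6, 185.1], [-109.1, -189.9]] fence top back [[101.4, 52.3], [104.2, -183.2]] knob top [[58.7, 198.1]] stop [[81.6, -151.2], [27.3, -154.8]] jaw [[80.5, 29.2], [31.3, 27.8]]
```

Stone home: square within 0.3°, and its x agrees with the stop and jaw (the same ~-4 mm camera bias on all three). Next I check the wrist joint, then quarter-turn the tool so the pads push along x at the final tightening angle.

```bash
python3 go.py 58.5 198.7 250; python3 -c "
from h import *
print(telemetry.observe()['joints'].round(2))"
```

```text
t 7.67 now H [-10.3 241.2] z 251.7 tooly-yaw err deg 0.49 F [-0.4 -1.2] -0.3
shift [-0.274 -0.172  0.007] world [0.633 0.113 0.25 ]
[-0.7   0.43  0.45  1.76 -0.21  1.    1.28]
```

```bash
python3 -m pendant '[[-0.14,-0.09,0,-0.1,-1],[-0.274,-0.172,0,-0.2,-1],[-0.274,-0.172,0,-0.2,-1]]' >/dev/null; python3 go.py 58.5 198.7 250; python3 -c "
from h import *
print(telemetry.observe()['joints'].round(2))"
```

```text
t 8.05 now H [ 61.2 190.8] z 252.2 tooly-yaw err deg 17.91 F [-0.2  0.2] -0.8
shift [0.    0.033 0.009] world [0.633 0.113 0.25 ]
[-0.51  0.5   0.39  1.63 -0.21  1.05  1.68]
```

Negative turn raises q7; go the other way.

```bash
python3 -m pendant '[[0,0.033,0,0.11,-1],[0,0.033,0,0.22,-1],[0,0.033,0,0.33,-1],[0,0.033,0,0.44,-1],[0,0.033,0,0.55,-1],[0,0.033,0,0.66,-1],[0,0.033,0,0.77,-1],[0,0.033,0,0.88,-1]]' >/dev/null; python3 -m pendant '[[0,0,0,0.11,-1],[0,0,0,0.22,-1],[0,0,0,0.315,-1],[0,0,0,0.315,-1]]' >/dev/null;python3 go.py 58.5 198.7 250; python3 -c "
from h import *
print(telemetry.observe()['joints'].round(2))
im=optics.read_camera('wrist'); cv2.imwrite('pics/w4.png',im[:,:,::-1])"
```

```text
t 9.55 now H [ 55.5 203.8] z 251.9 tooly-yaw err deg -89.36 F [1.1 0.1] 0.1
shift [-0.02   0.012  0.008] world [0.633 0.113 0.25 ]
[-0.82  0.61  0.85  1.65 -0.49  1.11  0.04]
```

View pics/w4.png

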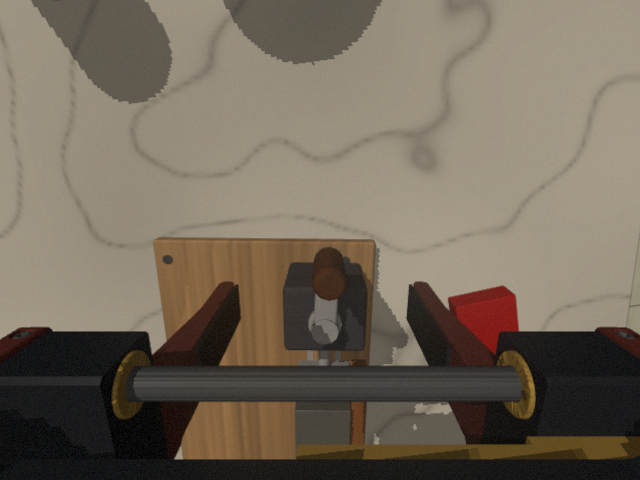

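Wrist view: the knob top (329,275) sits between the fingers (225,290)/(425,290) with the gear box behind it; the stone (325,425) lies along the fence.

Run:
```python
from go import *
i=optics.camera_info("wrist")
for p,z in(((329,281),.1465),((328,258),.1465),((325,331),.095),((327,250),.0965)): print(p,((cast(i,p,z)[0,:2]-O)@HR*1000).round(1))
```

```text
t 9.6 now H [ 55.6 203.9] z 252.0 tooly-yaw err deg -89.21 F [-0.3  0.1] -0.3
(329, 281) [ 57.8 205. ]
(328, 258) [ 57.  219.4]
(325, 331) [ 56.7 141.1]
(327, 250) [ 57.1 208.8]
```

```bash
python3 go.py 57.5 200.5 183.5; python3 -m pendant '[[-0.014,0.008,0.08,0,-1],[-0.014,0.008,0.16,0,-1],[-0.014,0.008,0.23,0,-1],[-0.014,0.008,0.272,0,-1],[-0.014,0.008,0.272,0,-1]]' >/dev/null; python3 go.py; python3 -m pendant '[[0,0,0,0,0.2],[0,0,0,0,1],[0,0,0,0,1],[0,0,0,0,1],[0,0,0,0,1],[0,0,0,0,1],[0,0,0,0,1],[0,0,0,0,1]]' 40;  python3 go.py
```

```text
t 9.6 now H [ 55.6 203.9] z 252.0 tooly-yaw err deg -89.21 F [-0.3  0.1] -0.3
shift [-0.014  0.007  0.274] world [0.632 0.115 0.184]
t 10.22 now H [ 57.6 200.9] z 182.8 tooly-yaw err deg -89.27 F [0.1 0.4] 0.2
time_s: 11.22
tcp_pos: [0.6326, 0.1156, 0.1839]
tcp_rot: [2.352, 2.082, 0.001]
ft_force: [1.0, -0.6, -0.5]
grip_width: 0.242
finger_force: 40.0
t 11.22 now H [ 58.2 201. ] z 183.9 tooly-yaw err deg -89.28 F [ 1.1 -0.5] -0.5
```

Knob gripped (21 mm). Tool x is now holder +y and tool y is holder +x. I turn the crank clockwise along a 60 mm arc in 15° steps.

```bash
python3 -m pendant '[[-0.008,0.062,0,0,1],[-0.032,0.12,0,0,1],[-0.07,0.17,0,0,1],[-0.12,0.208,0,0,1],[-0.178,0.232,0,0,1],[-0.24,0.24,0,0,1],[-0.302,0.232,0,0,1],[-0.36,0.208,0,0,1]]' 40; python3 go.py
```

```text
time_s: 12.22
tcp_pos: [0.6729, 0.0212, 0.1838]
tcp_rot: [-2.349, -2.081, -0.002]
ft_force: [-5.2, 6.8, 4.1]
grip_width: 0.243
finger_force: 40.0
t 12.22 now H [110.8 112.9] z 183.8 tooly-yaw err deg -89.22 F [-6.  6.] 4.1
```

```bash
python3 -m pendant '[[-0.05,-0.038,0,0,1],[-0.088,-0.088,0,0,1],[-0.112,-0.146,0,0,1],[-0.12,-0.208,0,0,1],[-0.112,-0.27,0,0,1],[-0.088,-0.328,0,0,1],[-0.05,-0.378,0,0,1],[0,-0.416,0,0,1]]' 40; python3 go.py
```

```text
time_s: 13.22
tcp_pos: [0.5688, 0.0322, 0.1839]
tcp_rot: [2.354, 2.081, -0.002]
ft_force: [1.6, -3.8, -1.1]
grip_width: 0.244
finger_force: 40.0
t 13.22 now H [  6.2 109.8] z 183.9 tooly-yaw err deg -89.35 F [ 2.1 -3.5] -1.1
```

```bash
python3 -m pendant '[[0.058,-0.024,0,0,1],[0.12,-0.032,0,0,1],[0.182,-0.024,0,0,1],[0.24,0,0,0,1],[0.274,0.024,0,0,1],[0.298,0.047,0,0,1],[0.298,0.047,0,0,1]]' 50; python3 go.py
python3 - <<'E'
from h import *
im=optics.read_camera("top"); cv2.imwrite("pics/t5.png",cv2.resize(im[205:345,240:430,::-1],None,fx=4,fy=4,interpolation=cv2.INTER_CUBIC))
E
```

```text
time_s: 14.1
tcp_pos: [0.5914, 0.1067, 0.1839]
tcp_rot: [-2.351, -2.083, -0.003]
ft_force: [0.6, 4.9, 1.0]
grip_width: 0.241
finger_force: 50.0
t 14.1 now H [ 18.6 186.7] z 183.9 tooly-yaw err deg -89.21 F [-0.1  5. ] 1.0
```

View pics/t5.png

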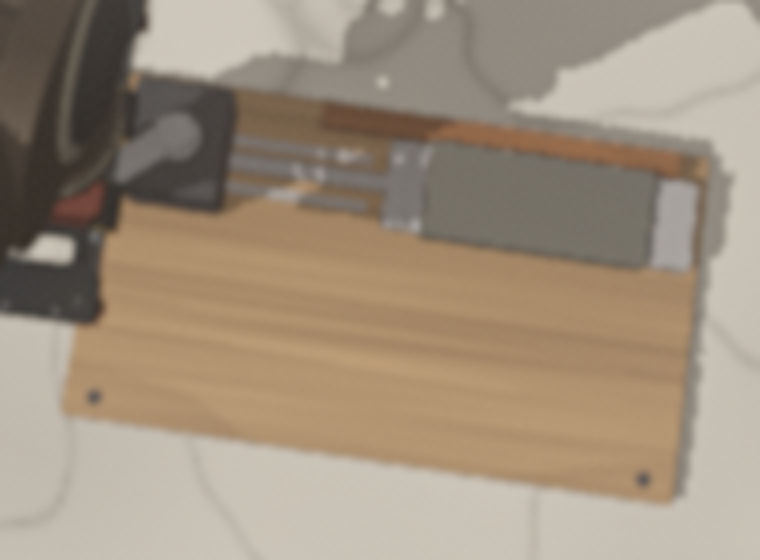

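The jaw (405,185) has carried the stone almost onto the stop (675,225), still along the fence. Tighten in small steps.

```bash
python3 -m pendant '[[0.016,0.02,0,0,1],[0.03,0.041,0,0,1],[0.041,0.063,0,0,1],[0.041,0.063,0,0,1]]' 60 >/dev/null; python3 go.py
python3 -m pendant '[[0.005,0.012,0,0,1],[0.009,0.023,0,0,1],[0.009,0.023,0,0,1]]' 60 >/dev/null; python3 go.py
```

```text
t 14.65 now H [ 33.6 195.9] z 183.9 tooly-yaw err deg -89.27 F [-2.7  3.7] 2.0
t 15.03 now H [ 38.2 197.7] z 183.8 tooly-yaw err deg -89.28 F [-7.7  1.4] 4.9
```

```bash
python3 -m pendant '[[0.003,0.012,0,0,1],[0.006,0.024,0,0,1],[0.006,0.024,0,0,1]]' 60 >/dev/null; python3 go.py
python3 -m pendant '[[0.002,0.012,0,0,1],[0.004,0.024,0,0,1],[0.004,0.024,0,0,1]]' 60 >/dev/null; python3 go.py
```

```text
t 15.4 now H [ 41.5 198.7] z 183.6 tooly-yaw err deg -89.29 F [-18.3   0.1] 14.6
t 15.78 now H [ 44.8 199.5] z 183.3 tooly-yaw err deg -89.28 F [-29.8  -1.8] 24.0
```

```bash
python3 -m pendant '[[0.001,0.012,0,0,1],[0.002,0.024,0,0,1],[0.002,0.024,0,0,1]]' 60 >/dev/null; python3 go.py
```

```text
t 16.15 now H [ 48.1 200.1] z 183.1 tooly-yaw err deg -89.26 F [-41.7  -2.3] 32.8
```

Tight (42 N at the knob). Ease off the elastic load, open and rise.

```bash
python3 -m pendant '[[0,-0.015,0,0,1],[0,-0.028,0,0,1],[0,-0.028,0,0,1]]' 60 >/dev/null; python3 go.py
python3 -m pendant '[[0,0,0,0,0.2],[0,0,0,0,-0.5],[0,0,0,0,-1],[0,0,0,0,-1],[0,0,0,0,-1],[0,0,0,0,-1]]' ; python3 go.py
```

```text
t 16.52 now H [ 44.1 199.3] z 183.4 tooly-yaw err deg -89.31 F [-27.9  -2.3] 22.2
time_s: 17.27
tcp_pos: [0.6249, 0.1164, 0.1839]
tcp_rot: [2.352, 2.082, 0.0]
ft_force: [-0.8, 0.2, -0.2]
grip_width: 0.884
finger_force: 0.0
t 17.27 now H [ 50.4 200.7] z 183.9 tooly-yaw err deg -89.29 F [-0.8  0.1] -0.2
```

```bash
python3 -m pendant '[[0,0,0,0,-1],[0,0,-0.1,0,-1],[0,0,-0.2,0,-1],[0,0,-0.35,0,-1],[0.25,0,-0.4,0,-1],[0.5,0,-0.4,0,-1],[0.7,0,-0.4,0,-1],[0.7,0,-0.4,0,-1]]' | head -2; python3 go.py
python3 - <<'E'
from h import *
im=optics.read_camera("top"); cv2.imwrite("pics/top6.png",im[:,:,::-1]); cv2.imwrite("pics/t6.png",cv2.resize(im[205:345,240:430,::-1],None,fx=4,fy=4,interpolation=cv2.INTER_CUBIC))
E
```

```text
time_s: 18.27
tcp_pos: [0.6448, 0.2965, 0.2825]
t 18.27 now H [ 46.1 381.9] z 282.5 tooly-yaw err deg -88.81 F [ 0.6 -0.6] -0.4
```

View pics/t6.png

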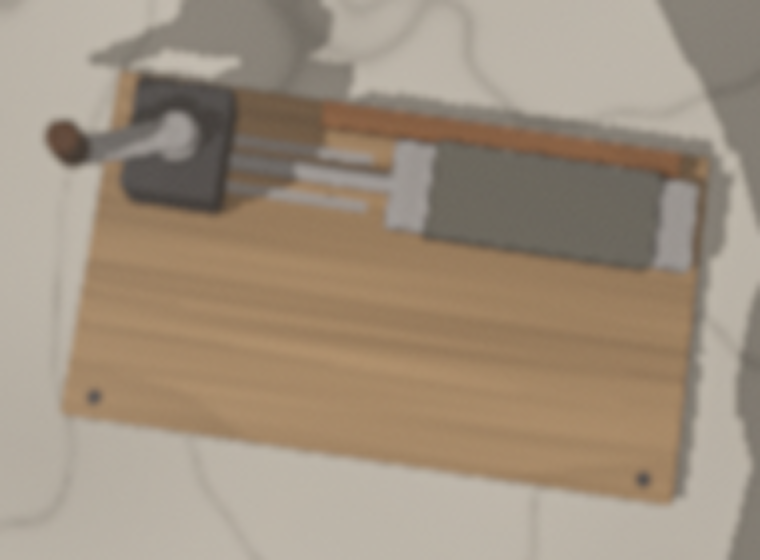

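The stone (545,205) is clamped between jaw (410,185) and stop (675,225), without visible gaps; knob at (66,142). I'll check the numbers.

Run:
```python
from m import *
from go import O,HR
im=cv2.imread("pics/top6.png"); info=optics.camera_info("top"); g=lambda x,y:(240+x/4,205+y/4)
H=lambda px,z:((cast(info,[g(*p) for p in px],z)[:,:2]-O)@HR*1000).round(1).tolist()
print("knob top",H([(64,140)],.1465))
hsv=cv2.cvtColor(im,cv2.COLOR_BGR2HSV); m=((hsv[...,1]<65)&(hsv[...,2]<130)).astype(np.uint8); m=cv2.morphologyEx(m,cv2.MORPH_OPEN,np.ones((5,5)))
c=rect(m,(343,238,406,275)).reshape(-1,2); P=((cast(info,c,.039)[:,:2]-O)@HR*1000).astype(np.float32); print(cv2.minAreaRect(P))
X,Y=P[:,0],P[:,1]; b=np.arange(Y.min()+8,Y.max()-12,5)
for f in(np.min,np.max): print(np.polyfit(b+2.5,[f(X[(Y>=q)&(Y<q+5)]) for q in b],1))
```

```text
t 18.32 now H [ 47.1 378.3] z 282.9 tooly-yaw err deg -89.04 F [ 1.2 -0.8] -1.1
knob top [[34.2, 193.8]]
((56.42905044555664, -86.07616424560547), (142.1272735595703, 60.5683708190918), 89.91242980957031)
[5.87825482e-04 2.72009647e+01]
[-2.75694627e-04  8.56431414e+01]
```

Stone square and home, 142→140 mm between stop and jaw. The knob rests near 337° while the tool had reached about 350°, so I regrip to check whether that was finger flex or spring-back.

```bash
python3 -m pendant '[[-0.25,-0.02,0,0,-1],[-0.5,-0.04,0,0,-1],[-0.73,-0.05,0,0,-1],[-0.73,-0.05,0,0,-1],[-0.73,-0.05,0,0,-1]]' >/dev/null; python3 go.py 35.5 195.5 183.5
```

```text
t 18.95 now H [ 37.9 192.4] z 284.2 tooly-yaw err deg -89.38 F [-0.5  1.2] -0.3
shift [ 0.012 -0.009  0.403] world [0.609 0.113 0.184]
```

```bash
python3 -m pendant '[[0.012,-0.009,0.15,0,-1],[0.012,-0.009,0.3,0,-1],[0.012,-0.009,0.403,0,-1],[0.012,-0.009,0.403,0,-1],[0.012,-0.009,0.403,0,-1]]' >/dev/null; python3 go.py;  python3 -m pendant '[[0,0,0,0,0.2],[0,0,0,0,1],[0,0,0,0,1],[0,0,0,0,1],[0,0,0,0,1],[0,0,0,0,1],[0,0,0,0,1],[0,0,0,0,1]]' 60|tail -2;  python3 go.py
python3 -m pendant '[[0.001,0.01,0,0,1],[0.003,0.02,0,0,1],[0.003,0.02,0,0,1]]' 60 >/dev/null; python3 go.py
python3 -m pendant '[[0.001,0.01,0,0,1],[0.003,0.02,0,0,1],[0.003,0.02,0,0,1]]' 60 >/dev/null; python3 go.py
```

```text
t 19.57 now H [ 36.  196.9] z 184.0 tooly-yaw err deg -89.22 F [-0.  -0.4] 0.3
grip_width: 0.243
finger_force: 60.0
t 20.57 now H [ 35.8 196.2] z 183.1 tooly-yaw err deg -89.28 F [1.8 0.3] -0.6
t 20.95 now H [ 38.9 197.1] z 183.0 tooly-yaw err deg -89.26 F [-8.4 -1.2] 7.0
t 21.32 now H [ 41.6 197.8] z 182.8 tooly-yaw err deg -89.25 F [-18.7  -0.7] 14.5
```

The force rises at once from 36 mm, the same line as before: the crank is hard against the clamped stone and only the fingers flex. One last firm squeeze, then I let go and retreat.

```bash
python3 -m pendant '[[0.001,0.01,0,0,1],[0.003,0.02,0,0,1],[0.004,0.036,0,0,1],[0.004,0.036,0,0,1]]' 60 >/dev/null; python3 go.py
python3 -m pendant '[[0.003,0.02,0,0,1],[0.003,0.02,0,0,0.2],[0,0,0,0,-0.5],[0,0,0,0,-1],[0,-0.02,0,0,-1],[0,-0.05,0,0,-1],[0,-0.05,0,0,-1],[0,-0.05,0,0,-1]]' >/dev/null; python3 go.py
python3 -m pendant '[[0,0,0,0,-1],[0,0,-0.1,0,-1],[0,0,-0.2,0,-1],[0,0,-0.35,0,-1],[0.25,0,-0.4,0,-1],[0.5,0,-0.4,0,-1],[0.7,0,-0.4,0,-1],[0.7,0,-0.4,0,-1]]' | head -2; python3 go.py
python3 - <<'E'
from h import *
im=optics.read_camera("top"); cv2.imwrite("pics/t7.png",im[100:400,80:560,::-1])
E
```

```text
t 21.82 now H [ 46.7 198.9] z 182.5 tooly-yaw err deg -89.22 F [-34.   -2.5] 27.7
t 22.82 now H [ 42.2 198.9] z 183.2 tooly-yaw err deg -89.27 F [0.6 0.5] 0.2
time_s: 23.82
tcp_pos: [0.6365, 0.2954, 0.2817]
t 23.82 now H [ 38.  379.7] z 281.7 tooly-yaw err deg -88.82 F [ 0.1 -0.9] -0.7
```

View pics/t7.png

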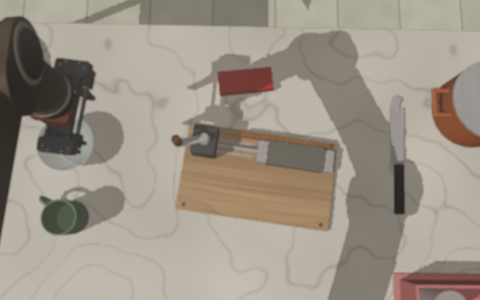

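The picture shows the stone clamped at (297,155), the crank released at (180,140), and the mug (65,215), bowl (65,140) and knife (398,160) undisturbed, with the gripper hovering well above the bowl. I hand in the job.

```bash
python3 -c "
from cell import arm
print(arm.close_job())"
```

```text
the job is handed in; nothing more can be done
None
```

The job is handed in at about 24 s: the stone sits square against the back fence, clamped between stop and jaw, with the crank released and the mug, bowl and knife untouched; clamp tightness is inferred from the knob force (42 N at most), not measured directly.

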